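# Check the weight of a fired bowl on the studio's beam scale

## Task

A fired clay bowl waits on the pan of the beam scale for its weight check. With the beam still arrested, lift the large rider out of its notch and set it fully down in the last notch, at the free end of the beam. Then swing the arrest lever all the way over to free the beam, leave it free for about three seconds so that it settles level, and swing the lever all the way back so that the beam is arrested again; leave the bowl, the small rider and everything else as they are.

Things in the scene. Friction and masses are not known exactly. Their poses are not given: they have to be found in the camera images.
- scale: Beam scale, fixed; place and yaw vary. Dark steel base 200 x 300 x 22 mm (x -145 to 55, y -150 to 150 mm), twin pillar 54 x 30 mm, 208 high. Origin on the table under the pivot; y runs along the beam to the notched rider arm; the pan hangs on the other arm, at y -180 mm; the -x side, with the arrest lever, faces the robot.
- beam (a joint): Tilt of the beam, rad: 0 level, positive with the rider arm up and the pan down, stops at -0.09 and 0.09. Held at 0 while arrested. When free, with the large rider in the end notch and the bowl on the pan, it swings little, settles in about 2 s and rests within 0.03 of level; with the rider in any other notch it goes to a stop.
- beam_pivot (a point): The beam's pivot, 190 mm over the table. The beam is a flat aluminium bar 12 mm thick (along x), 26 mm high, 410 mm long, its top edge 14 mm above the pivot. The rider arm's top edge has four notches 14 mm wide and 12 mm deep, 50, 95, 140 and 185 mm from the pivot.
- notch_end (a point): The last notch, 185 mm from the pivot, 30 mm from the beam's end, where the large rider must go: middle of the notch's mouth, on the beam's top edge, 204 mm over the table when level. Its x is across the beam, y along it outwards.
- rider_big: Large rider: loose brass saddle, 0.24 kg, in the first or second notch. Bridge 27 mm across the beam x 34 along x 12 high; two cheeks hang 24 mm down beside the beam (17 mm apart: 2.5 mm play each side); under the bridge a round key 10 mm wide and deep (2 mm play each side in a notch). Origin: centre of the bridge's underside; seated, it coincides with the notch's point. z up, x across the beam.
- rider_knob (a point): Middle of the large rider's grip knob, 33 mm above its origin: an upright round knob 22 mm in diameter, 42 mm high, from 12 to 54 mm above the origin. The rider lifts straight up; raise it 40 mm to clear the beam, 65 mm to pass over the small rider.
- rider_small: Small rider: the same saddle in small, 25 g, bridge 27 x 22 x 8 mm, knob 12 mm in diameter, top 30 mm above its origin (underside of the bridge). It sits in the other of the first two notches, 45 mm from the large one, and stays there.
- arrest (a joint): Arrest lever, rad: 0 arrested (leans 0.6 rad to the scale's -y), 1.2 beam fully free (leans 0.6 rad to +y), stops at both ends. It turns about an axis along the scale's x, stays where it is left, takes about 2 N at the knob. It lowers two posts from under the beam; turned back it lifts them, which levels and locks the beam.
- arrest_knob (a point): Centre of the lever's white ball knob, 28 mm in diameter, 90 mm from the lever's axis along a rod 10 mm thick. It stands 119 mm over the table at both ends of the swing and 135 mm in the middle.
- arrest_pivot (a point): A point of the scale on the lever's axis, under the knob's swing: 110 mm in front of the beam (scale's -x), 60 mm towards +y, 45 mm over the table.
- bisque_bowl: Fired clay bowl, 84 mm wide and 45 mm high, loose on the pan; origin under its centre. Stays there.
- pan_floor (a point): Centre of the steel pan's floor (pan 112 mm wide, hung by two wires from the beam's -y end), about 54 mm over the table.
- clay_cup: Bystander: clay cup, 72 mm wide, 75 mm high, in front of the pan.
- vase: Bystander: clay vase, 80 mm wide, 100 mm high, behind the rider arm.
- tile_stack: Bystander: white tile block 80 x 80 x 30 mm, in front of the beam's free end.
- water_cup: Bystander: clear cup 80 mm wide, 110 mm high, on the right.
- wood_tool: Bystander: wooden modelling tool lying on the left.
- rolling_pin: Bystander: wooden rolling pin 390 mm long, 48 mm thick, lying on the left.

How it is judged (in metres and radians):
On the way, in this order (a step that is already met when the one before it is completed fails the run):
1. the large rider is seated in the end notch and let go, with the beam still arrested (x of rider_big in the frame of notch_end between -0.005 and 0.005 m and y of rider_big in the frame of notch_end between -0.006 and 0.006 m and z of rider_big in the frame of notch_end between -0.004 and 0.004 m and value of joint arrest below 0.3 rad and contact force between the fingers and rider_big below 0.2 N), for 0.2 s.
2. the lever is over and the beam, free, rests level for a second, the large rider still seated (x of rider_big in the frame of notch_end between -0.005 and 0.005 m and y of rider_big in the frame of notch_end between -0.006 and 0.006 m and z of rider_big in the frame of notch_end between -0.004 and 0.004 m and value of joint arrest above 1 rad and value of joint beam between -0.04 and 0.04 rad and velocity of joint beam between -0.06 and 0.06 rad/s), for 1 s.
At the end, for the whole second after the job is handed in: lever back (under 0.15 rad), beam level within 0.025 rad; large rider seated and at rest in the end notch (within 5 mm across, 6 mm along, 4 mm in height); small rider within 12 mm of its start; bowl upright (0.2 rad), at rest, within 20 mm of the pan's centre (x of rider_big in the frame of notch_end between -0.005 and 0.005 m and y of rider_big in the frame of notch_end between -0.006 and 0.006 m and z of rider_big in the frame of notch_end between -0.004 and 0.004 m and value of joint arrest below 0.15 rad and value of joint beam between -0.025 and 0.025 rad and horizontal distance between bisque_bowl and pan_floor below 0.02 m and angle between bisque_bowl's own z axis and vertical below 0.2 rad and distance of rider_small from where it was at the start of the episode below 0.012 m and linear speed of rider_big below 0.02 m/s and linear speed of bisque_bowl below 0.03 m/s); the robot touches nothing.
It fails at once if the beam is freed (lever past 0.35 rad) while the large rider is not in the end notch (value of joint arrest above 0.35 rad and not (distance between rider_big and notch_end below 0.012 m)).
It fails at once if the bowl is tipped over 0.6 rad or thrown off the pan (more than 50 mm from its centre) (angle between bisque_bowl's own z axis and vertical above 0.6 rad or distance between bisque_bowl and pan_floor above 0.05 m).
It fails at once if the small rider is moved more than 30 mm (distance of rider_small from where it was at the start of the episode above 0.03 m).
It fails at once if a bystander is moved more than 30 mm (distance of any of clay_cup, vase, tile_stack, water_cup, wood_tool, rolling_pin from where it was at the start of the episode above 0.03 m).
It also fails if it takes over 67 s, if anything falls off the work surface, if the arm or the gripper's body presses on something with over 40 N, if the wrist force passes 120 N, or if a joint passes its speed limit or range.

## Robot

A 6-joint arm with a two-finger parallel gripper is mounted at the origin on the work surface. World frame = base frame: x ahead of the robot, y to its left, z up, the work surface at z = 0. Lengths are in m, angles in degrees, forces in N, time in s.
With the tool pointing down it reaches from about 0.4 to 0.825 m from the base axis. Payload 7 kg.
Tool frame: the origin (TCP) lies between the finger pads; the fingertips stand 25 mm ahead of it and the grasp point (between the pads) lies 6 mm ahead of it; z points along the fingers, y is the line along which they close (so a half turn about z gives the same grasp; the last joint's range is limited). The gripper opens to 88 mm and grips with 3 to 60 N. Pads are 19 mm wide; open, the fingers measure 130 mm over their backs; the gripper's body (78 mm by 193 mm) begins 47 mm behind the grasp point.
Start: joints at [-55.686, 20.546, 0.682, 0, -70.136, -16.507], TCP at [0.206, -0.643, 0.252] pointing down, gripper open.
Joint ranges: [-176.03, 176.03], [-82.01, 121.73], [-58.28, 71.71], [-173.87, 95.51], [-174.79, -0.11], [-173.66, 173.66]. Speed limits (degrees/s): [136.94, 136.94, 172.46, 180, 180, 180].

## Interface

Orientations are given as [roll, pitch, yaw] about the fixed x, y, z axes, in that order (R = Rz(yaw) Ry(pitch) Rx(roll)).
In Python, from plant import ctrl, optics, job gives the robot as it stands (ctrl), with the cameras (optics) and the job (job).
- The arm moves only by the shell command python3 drive.py 'ROWS'. ROWS is 1 to 8 rows, parted by semicolons, with the numbers parted by commas; each row has 5 numbers: dx, dy, dz in units of 100 mm, then a turn about the tool's z in degrees, then the finger opening in m; each row is the pose to reach, as a shift and turn from the pose commanded when the command began, along the tool's axes at that moment; what a row does not reach only later rows make up. A row lasts 1/8 s, in which the tool goes at most 0.0625 m and 10.7 degrees, less where a joint would pass 70% of its speed; a pose out of reach is approached as far as the arm can. The fingers move at their own pace and stop on an object; the grip force is fixed at half the most. Time passes only in rows, so rows that do not move let the fingers close. It prints the time, the measured TCP pose, the force, the opening and the grip force at its end. Input that does not fit is refused with a message, and nothing moves.
- ctrl.get_obs(): the state, without advancing time (a new reading comes with each control period).
- optics.snapshot(name): name is "side" or "top"; returns a dict with "frame" (480x640x3 uint8, red, green, blue), "z_map" (480x640 float32, m along the optical axis (not along the pixel's ray), 0 where there is no reading), "fovy" (degrees; the focal length in pixels is half the picture's height over the tangent of half this angle, whatever the lens; pixels are square), "cx", "cy" (the principal point, pixels), "k1" (the pictures are not rectified: a ray, as slopes to the right and down, at radius r is drawn at 1 + k1 r^2 times it, then the intrinsics apply), "R" (3x3) and "t" (3): a world point X has camera coordinates R X + t. Camera axes: x right, y down, z forward; pixel columns grow to the right and rows downward; lengths in m; the calibration is good to about 2 mm. A picture is of the moment at which its call begins.
- job.close_job(): hands the job in; it is judged then, once.
The state is a dict: "clock": time; "joint_pos": joint angles; "qvel": joint speeds; "tau": joint torques, N m; "tool_pos": TCP position; "orientation": TCP orientation; "force": force on the tool from outside, world axes, zero at the start; "moment": the same for the moment, N m; "opening": finger opening in m; "gripper_force": force on a finger pad.
Only numpy, scipy, OpenCV 4.12 (cv2) and the standard library are available. Lean on these libraries where they do the work, as an engineer would, in place of code of your own. Each camera call takes 0.05 s, during which the arm holds its last target. There are 200 camera calls.

## Working session

There is one attempt and no reset: what is moved stays moved. The work goes in short steps, Python scripts to look and compute and a shell command to move; the robot and the scene stay as the last step left them, time stands still between calls to the robot, and variables do not carry over. Pictures are saved under pics/ and viewed, at most 10 in all, crops included, and the job is handed in when it is done.

```bash
ls; mkdir -p pics; python3 - <<'E'
from plant import ctrl, optics, job
import cv2,numpy as np
print(ctrl.get_obs())
for n in("side","top"):
    s=optics.snapshot(n); cv2.imwrite(f"pics/{n}0.png",s["frame"][:,:,::-1]); np.savez(f"{n}0.npz",**s)
    print(n,s["fovy"],s["cx"],s["cy"],s["k1"],s["R"],s["t"], -s["R"].T@s["t"])
E
```

```text
drive.py
pics
plant.py
{'clock': 0.0, 'joint_pos': array([-5.56849403e+01,  2.05898191e+01,  6.35654060e-01, -2.03117238e-02,
       -7.01349021e+01, -1.65080032e+01]), 'qvel': array([ 0.07270018, -0.00539476,  0.06162162,  0.14736996,  0.08337314,
       -0.08091393]), 'tau': array([ 9.44304229e-04, -5.82711160e+01,  2.93062592e+01,  6.99709520e+00,
        6.88963104e-03, -1.85733165e-04]), 'tool_pos': array([ 0.20628881, -0.64225445,  0.25065457]), 'orientation': array([ 1.79909178e+02, -7.00333934e-03, -1.62199855e+02]), 'force': array([ 0.00336001, -0.06802753,  0.58614024]), 'moment': array([-0.01470251,  0.03999866, -0.0197856 ]), 'gripper_force': 0.0, 'opening': 0.08741366667070304}
side 46.39542377335952 313.06399531687975 248.49116010072183 -0.12658110660941135 [[-0.93653281 -0.35024478 -0.01532634]
 [-0.19861099  0.56608345 -0.8000645 ]
 [ 0.2888944  -0.74624267 -0.59971818]] [0.47341161 0.21520757 1.481192  ] [0.05820002 1.14931318 1.06773337]
top 44.80182395376715 319.6244933518161 233.2260653645691 -0.13890203343543986 [[ 0.00665663 -0.99990428 -0.01212937]
 [-0.98159237 -0.0042185  -0.1909414 ]
 [ 0.19087196  0.01317712 -0.98152649]] [0.04015278 0.53879016 1.568496  ] [0.22922313 0.02175356 1.64288476]
```

View pics/side0.png

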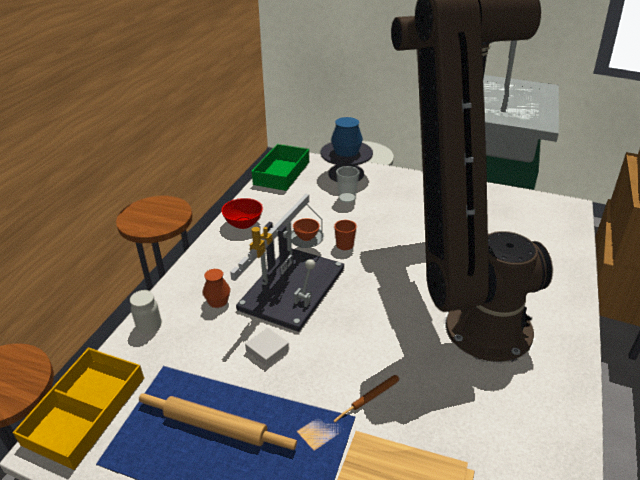

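View pics/top0.png

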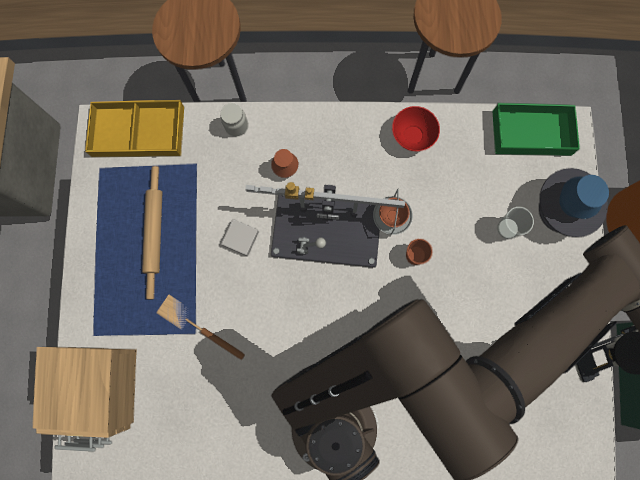

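The side view shows the beam from (235,272) to (308,198), with brass riders near (258,240) and the white lever knob at (310,265). In the top view the riders are at about (291,189) and (310,192), the knob is at (321,243) and the beam's free end is near (247,188). I'll enlarge both to get exact pixels.

```bash
cat > h.py <<'E'
import numpy as np,cv2
def load(n): return dict(np.load(n,allow_pickle=True))
def ray(s,uv):
    f=240/np.tan(np.radians(float(s["fovy"]))/2); K=np.array([[f,0,s["cx"]],[0,f,s["cy"]],[0,0,1]],float)
    p=cv2.undistortPoints(np.array([[uv]],float),K,np.array([float(s["k1"]),0,0,0,0]))[0,0]
    # model: x_d = x(1+k1 r^2): the OpenCV radial model
    R=s["R"];d=R.T@np.array([p[0],p[1],1]);return -R.T@s["t"],d
def plane(s,uv,z):
    o,d=ray(s,uv);return o+d*(z-o[2])/d[2]
def tri(s1,u1,s2,u2):
    o1,d1=ray(s1,u1);o2,d2=ray(s2,u2)
    k=np.linalg.lstsq(np.stack([d1,-d2],1),o2-o1,rcond=None)[0]
    a=o1+k[0]*d1;b=o2+k[1]*d2;return (a+b)/2,np.linalg.norm(a-b)
def proj(s,X):
    f=240/np.tan(np.radians(float(s["fovy"]))/2); K=np.array([[f,0,s["cx"]],[0,f,s["cy"]],[0,0,1]],float)
    return cv2.projectPoints(np.array([X],float),cv2.Rodrigues(s["R"])[0],np.asarray(s["t"],float),K,np.array([float(s["k1"]),0,0,0,0]))[0][0,0]
E
python3 - <<'E'
from h import *
a=load("side0.npz")["frame"];b=load("top0.npz")["frame"]
A=cv2.resize(a[190:290,222:322],None,fx=6,fy=6,interpolation=cv2.INTER_CUBIC)
B=cv2.resize(b[175:275,240:372],None,fx=6,fy=6,interpolation=cv2.INTER_CUBIC)
cv2.imwrite("pics/ac.png",A[:,:,::-1]);cv2.imwrite("pics/bc.png",B[:,:,::-1])
for s,n,(x0,x1,y0,y1) in((a,'side',(222,322,190,290)),(b,'top',(270,330,170,210))):
    h=cv2.cvtColor(s,cv2.COLOR_RGB2HSV);m=cv2.inRange(h,(15,110,60),(32,255,255));q=np.zeros_like(m);q[y0:y1,x0:x1]=m[y0:y1,x0:x1]
    k,l,st,c=cv2.connectedComponentsWithStats(q)
    for i in range(1,k):
        if st[i,4]>8: print(n,st[i],c[i].round(1))
E
```

```text
side [222 190   4   5  14] [223.1 191.6]
side [250 227  22  31 396] [259.7 239.9]
top [285 182  14  17 183] [291.4 190.7]
top [305 188   9  12  92] [309.  193.1]
```

View pics/ac.png

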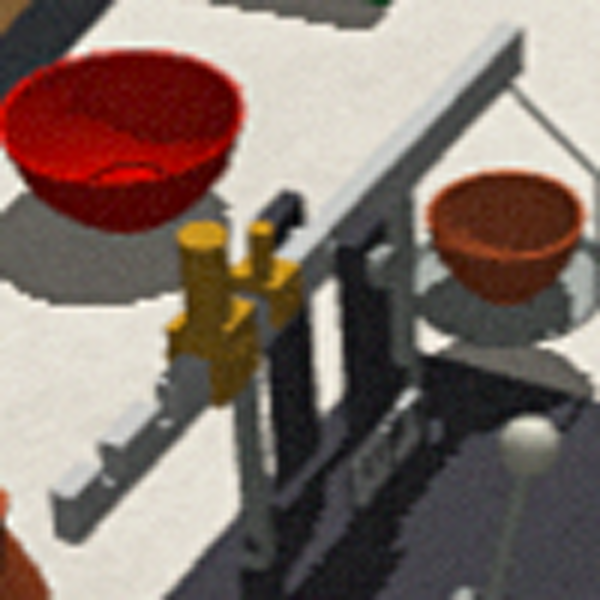

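View pics/bc.png

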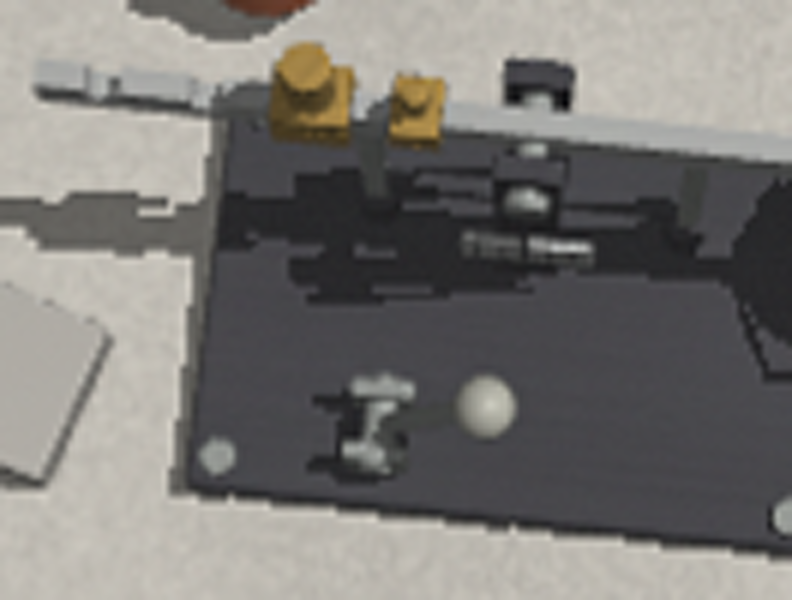

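The side crop shows the big knob's top at crop (203,238), the small knob's at (261,229), the lever ball at (529,445) and the end notch near (105,475). In the top crop they are at (303,67), (415,92), (487,407) and (103,80). The large rider is in notch 2 and the small one in notch 1.

```bash
python3 - <<'E'
from h import *
a=load("side0.npz");b=load("top0.npz")
S=lambda x,y:((x+.5)/6-.5+222,(y+.5)/6-.5+190)
T=lambda x,y:((x+.5)/6-.5+240,(y+.5)/6-.5+175)
np.set_printoptions(precision=4,suppress=True)
P={}
for n,p,q in (("bigtop",(203,238),(303,67)),("smalltop",(261,229),(415,92)),("ball",(529,445),(487,407)),("end",(66,503),(36,77)),("notch",(105,475),(103,80))):
    P[n],e=tri(a,S(*p),b,T(*q));print(n,P[n],e)
# beam top face: fit line to bright pixels in top view (crop coords typed): midline on plane z=.204
for n,q in (("end",(36,77)),("n4",(103,81)),("mid",(480,119)),("b",(700,139))): print(n,plane(b,T(*q),.204))
d=P["bigtop"]-P["smalltop"];print(d,np.hypot(*d[:2]),np.degrees(np.arctan2(d[1],d[0])))
# base corners on z=.022 in top view
c1=plane(b,T(178,490),.0);c2=plane(b,T(512,527),.0);print(c1,c2,np.degrees(np.arctan2(*(c1-c2)[[1,0]])))
g=b["frame"]; h=cv2.cvtColor(g,cv2.COLOR_RGB2HSV)
# beam bright-top pixels along pan arm: columns 325..385
pts=[]
for u in range(338,385):
    col=g[180:215,u].astype(int).min(1)
    gr=g[:,u].astype(int)
E
python3 - <<'E'
from h import *
b=load("top0.npz")["frame"]
c=cv2.resize(b[172:222,238:420],None,fx=4,fy=4,interpolation=cv2.INTER_CUBIC);cv2.imwrite("pics/beam.png",c[:,:,::-1])
for u in (320,335,350,360): print(u,b[188:204,u].mean(1).round().astype(int))
for u in (247,250,253,256,258,261,265,270): print(u,b[180:196,u].mean(1).round().astype(int))
E
```

```text
bigtop [0.6163 0.1137 0.2579] 0.0024825945170765485
smalltop [0.6121 0.0682 0.2338] 0.0030704637780565925
ball [0.4995 0.0388 0.1208] 0.0017183925125833692
end [0.6275 0.232  0.2015] 0.0027374210778936332
notch [0.6263 0.2034 0.1952] 0.00589210989446065
end [0.6281 0.2321 0.204 ]
n4 [0.6264 0.2032 0.204 ]
mid [0.6099 0.0418 0.204 ]
b [ 0.6015 -0.0517  0.204 ]
[0.0042 0.0455 0.0241] 0.04564957958160169 84.6693327586638
[0.481  0.1874 0.    ] [0.4641 0.0282 0.    ] 83.93104779270247
320 [186 186 186 186 177 167 167 172 157  63  70  74  74  73  68  37]
335 [ 93 120 115 124 153 157 172 170 171 168 133  67  71  72  72  72]
350 [191 188 190 191 189 189 186 178 169 171 173 162  85  70  71  73]
360 [188 189 188 188 185 185 183 182 181 169 170 174 163  85  69  72]
247 [191 188 183 177 179 166 167 168 165 111  59  93 194 188 188 186]
250 [192 188 192 188 183 171 166 167 167 138  62  86 165 190 191 190]
253 [185 187 188 180 184 178 168 170 172 164  80  70 125 193 188 187]
256 [181 186 189 190 183 186 188 168 171 172 170 130 101 192 185 186]
258 [187 185 189 190 186 187 188 169 111 114 111  75  89 168 185 185]
261 [189 185 185 184 186 182 170 167 170 171 158  61  82 151 191 188]
265 [187 186 188 188 183 183 181 167 168 170 163  86  64 108 193 187]
270 [195 194 193 189 191 191 186 172 169 170 171 157  60  84 152 197]
```

```bash
cat >> h.py <<'E'
from scipy.spatial.transform import Rotation as Ro
def go(x,y,z,yaw):
    from plant import ctrl, optics, job
    o=ctrl.get_obs();R=Ro.from_euler('xyz',o["orientation"],degrees=True)
    d=R.inv().apply(np.array([x,y,z])-o["tool_pos"])
    t=-((yaw-o["orientation"][2]+180)%360-180)
    print("t",round(o["clock"],2),"pos",o["tool_pos"].round(4),o["orientation"].round(2),"delta",d.round(4),"turn",round(t,2))
E
python3 -c "
from h import *
go(.6165,.1135,.34,-95.4)"
```

```text
t 0.1 pos [ 0.2063 -0.6423  0.2507] [ 1.7992e+02 -1.0000e-02 -1.6220e+02] delta [-0.6216  0.5943 -0.0885] turn -66.8
```

Careful with the scale: shifts go in units of 100 mm. That gives: -0.622 m is -6.22, 0.594 m is 5.94.

```bash
python3 drive.py '-0.4,0.4,-0.6,-8,0.06;-6.22,5.94,-0.88,-66.8,0.06;-6.22,5.94,-0.88,-66.8,0.06;-6.22,5.94,-0.88,-66.8,0.06;-6.22,5.94,-0.88,-66.8,0.06;-6.22,5.94,-0.88,-66.8,0.06;-6.22,5.94,-0.88,-66.8,0.06;-6.22,5.94,-0.88,-66.8,0.06'; python3 -c "
from h import *
go(.6165,.1135,.34,-95.4)"
```

```text
clock: 1.1
tool_pos: [0.4354, -0.2189, 0.3199]
orientation: [-180.0, 0.0, -95.3]
force: [0.9, -0.6, 0.5]
opening: 0.0602
gripper_force: 0.0
t 1.1 pos [ 0.4354 -0.2189  0.3199] [-179.99    0.    -95.32] delta [-0.3477 -0.1495 -0.02  ] turn 0.08
```

To row units: -0.348 m is -3.48, -0.15 m is -1.5.

```bash
python3 drive.py '-3.48,-1.5,-0.2,0,0.06;-3.48,-1.5,-0.2,0,0.06;-3.48,-1.5,-0.2,0,0.06;-3.48,-1.5,-0.2,0,0.06;-3.48,-1.5,-0.2,0,0.06;-3.48,-1.5,-0.2,0,0.06;-3.48,-1.5,-0.2,0,0.06;-3.48,-1.5,-0.2,0,0.06'; python3 -c "
from h import *
go(.6165,.1135,.250,-95.4)"
```

```text
clock: 2.1
tool_pos: [0.6169, 0.1119, 0.3388]
orientation: [179.9, -0.0, -95.3]
force: [-0.2, -0.4, -0.3]
opening: 0.0602
gripper_force: 0.0
t 2.1 pos [0.6169 0.1119 0.3388] [ 1.7991e+02 -5.0000e-02 -9.5340e+01] delta [-0.0017  0.0004  0.0888] turn 0.06
```

```bash
python3 drive.py '-0.017,0,0.4,0,0.06;-0.017,0,0.7,0,0.06;-0.017,0,0.91,0,0.06;-0.017,0,0.91,0,0.06;-0.017,0,0.91,0,0.06'; python3 -c "
from h import *
from plant import ctrl, optics, job
go(.6165,.1135,.248,-95.4)
for n in('side','top'):
    s=optics.snapshot(n); np.savez(f'{n}1.npz',**s)
    p=proj(s,[.6165,.1135,.237]);print(n,p)
a=np.load('side1.npz')['frame'];b=np.load('top1.npz')['frame']
f=lambda x:cv2.resize(x,None,fx=5,fy=5,interpolation=cv2.INTER_CUBIC)
cv2.imwrite('pics/g.png',np.hstack([f(a[195:285,225:305]),f(b[150:240,255:335])])[:,:,::-1])
"
```

```text
clock: 2.72
tool_pos: [0.6175, 0.1125, 0.2502]
orientation: [-179.9, 0.0, -95.4]
force: [-0.5, 0.0, 1.2]
opening: 0.0602
gripper_force: 0.0
t 2.73 pos [0.6175 0.1125 0.2502] [-1.7991e+02  3.0000e-02 -9.5430e+01] delta [-0.0009  0.0011  0.0022] turn -0.03
side [255.5397971 235.7636871]
top [290.80332634 188.42244763]
```

View pics/g.png

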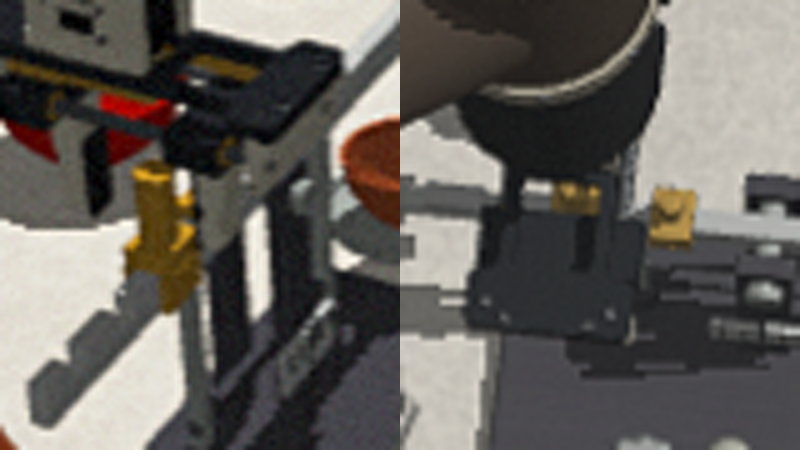

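The side view shows the knob at crop (150,195), standing between the open fingers on either side of the beam. I'll close now.

```bash
python3 drive.py '0,0,0,0,0.0;0,0,0,0,0.0;0,0,0,0,0.0;0,0,0,0,0.0;0,0,0,0,0.0;0,0,0,0,0.0'
```

```text
clock: 3.58
tool_pos: [0.6171, 0.1132, 0.2486]
orientation: [180.0, -0.0, -95.4]
force: [-0.7, -0.9, 0.1]
opening: 0.0215
gripper_force: 29.9
```

```bash
python3 drive.py '0,0,-0.1,0,0.0;0,0,-0.3,0,0.0;0,0,-0.5,0,0.0;0,0,-0.5,0,0.0;-0.3,0,-0.5,0,0.0;-0.6,0,-0.5,0,0.0;-0.9,0,-0.5,0,0.0;-0.9,0,-0.5,0,0.0'
python3 drive.py '0,0,0,0,0.0;0,0,0,0,0.0'
python3 -c "
from h import *
from plant import ctrl, optics, job
go(.6251,.2033,.30,-95.4)
for n in('side','top'):
    s=optics.snapshot(n); np.savez(f'{n}2.npz',**s)
a=np.load('side2.npz')['frame'];b=np.load('top2.npz')['frame']
f=lambda x:cv2.resize(x,None,fx=6,fy=6,interpolation=cv2.INTER_CUBIC)
cv2.imwrite('pics/l.png',np.hstack([f(a[210:290,210:276]),f(b[150:230,225:291])])[:,:,::-1])
"
```

```text
clock: 4.58
tool_pos: [0.6255, 0.2051, 0.2975]
orientation: [179.9, -0.0, -95.3]
force: [-0.1, -0.8, -2.0]
opening: 0.0219
gripper_force: 29.9
clock: 4.82
tool_pos: [0.6256, 0.2023, 0.2987]
orientation: [180.0, -0.0, -95.4]
force: [0.1, -1.3, -1.9]
opening: 0.0217
gripper_force: 29.9
t 4.83 pos [0.6256 0.2023 0.2987] [ 1.7999e+02 -1.0000e-02 -9.5420e+01] delta [-0.0009  0.0006 -0.0013] turn -0.02
```

View pics/l.png

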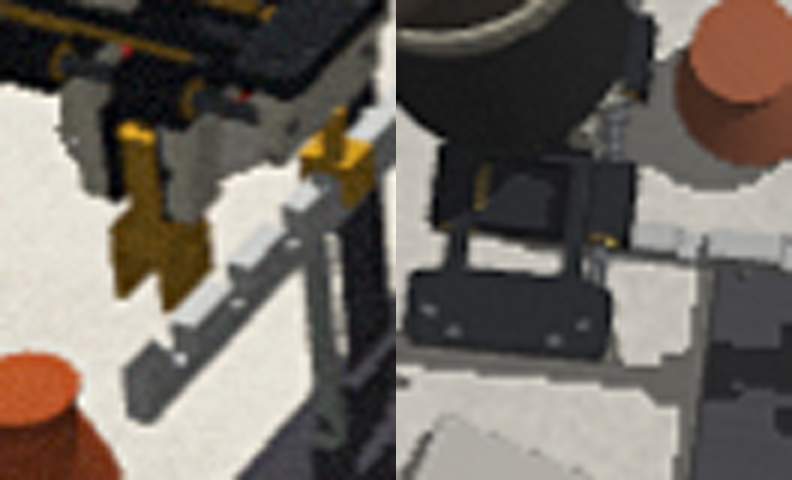

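The lifted rider hangs upright above the end notch (notch at crop (180,358), cheeks at about (150,290)). The commanded shift of 90 mm matches the notch spacing, so I'll lower it.

To row units: 0.037 m is 0.37, 0.03 m is 0.3.

```bash
python3 drive.py '0,0,0.15,0,0;0,0,0.3,0,0;0,0,0.37,0,0;0,0,0.37,0,0'; python3 drive.py '0,0,0.02,0,0;0,0,0.04,0,0;0,0,0.06,0,0;0,0,0.06,0,0;0,0,0.06,0,0'
```

```text
clock: 5.42
tool_pos: [0.6254, 0.2026, 0.2607]
orientation: [179.9, -0.1, -95.4]
force: [0.2, 0.6, -2.2]
opening: 0.0211
gripper_force: 29.9
clock: 6.05
tool_pos: [0.6257, 0.2028, 0.2559]
orientation: [-180.0, 0.0, -95.4]
force: [0.5, -0.3, -2.2]
opening: 0.0213
gripper_force: 29.9
```

```bash
python3 drive.py '0,0,0.02,0,0;0,0,0.04,0,0;0,0,0.06,0,0;0,0,0.06,0,0;0,0,0.06,0,0'; python3 -c "
from h import *
from plant import ctrl, optics, job
go(.6251,.2033,.2486,-95.4)
s=optics.snapshot('side');np.savez('side3.npz',**s)
cv2.imwrite('pics/d.png',cv2.resize(s['frame'][220:300,205:285],None,fx=7,fy=7,interpolation=cv2.INTER_CUBIC)[:,:,::-1])"
```

```text
clock: 6.68
tool_pos: [0.6257, 0.2028, 0.2498]
orientation: [-180.0, 0.0, -95.4]
force: [0.4, -0.4, -2.4]
opening: 0.0217
gripper_force: 29.9
t 6.67 pos [0.6257 0.2028 0.2498] [-180.      0.    -95.39] delta [-0.0004  0.0006  0.0012] turn 0.01
```

View pics/d.png

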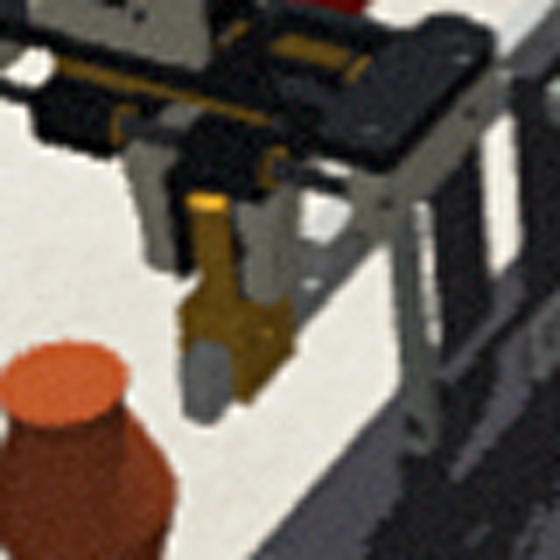

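The rider now straddles the beam at crop (235,340) and is within about 1 mm of seated, with no contact force. I'll lower the last 1.5 mm and release.

```bash
python3 drive.py '0,0,0.01,0,0;0,0,0.015,0,0;0,0,0.015,0,0'; python3 drive.py '0,0,0,0,0.06;0,0,0,0,0.06;0,0,0,0,0.06;0,0,0,0,0.06;0,0,-0.4,0,0.06;0,0,-0.8,0,0.06;0,0,-1.1,0,0.06;0,0,-1.1,0,0.06'
```

```text
clock: 7.1
tool_pos: [0.6258, 0.2029, 0.2486]
orientation: [-180.0, 0.0, -95.4]
force: [-0.9, 0.4, -0.3]
opening: 0.0214
gripper_force: 29.9
clock: 8.1
tool_pos: [0.6266, 0.2031, 0.3615]
orientation: [-179.7, 0.2, -95.4]
force: [-0.8, -0.1, -0.5]
opening: 0.0602
gripper_force: 0.0
```

```bash
python3 -c "
from h import *
go(.4988,.0382,.30,-5.4)"
```

```text
t 8.1 pos [0.6266 0.2031 0.3615] [-1.7974e+02  1.6000e-01 -9.5390e+01] delta [0.1763 0.112  0.0605] turn -89.99
```

```bash
python3 drive.py '0.5,0.3,0,-10,0.044;1,0.6,0,-20,0.044;1.5,0.9,0,-30,0.044;1.76,1.12,0.3,-40,0.044;1.76,1.12,0.6,-50,0.044;1.76,1.12,0.6,-60,0.044;1.76,1.12,0.6,-70,0.044;1.76,1.12,0.6,-80,0.044'; python3 drive.py '0,0,0,-10,0.044;0,0,0,-10,0.044;0,0,0,-10,0.044'; python3 -c "
from h import *
from plant import ctrl, optics, job
go(.4988,.0382,.133,-5.4); print(ctrl.get_obs()['joint_pos'].round(1))
for n in('side','top'):
    s=optics.snapshot(n); np.savez(f'{n}4.npz',**s)
a=np.load('side4.npz')['frame'];b=np.load('top4.npz')['frame']
f=lambda x:cv2.resize(x,None,fx=4,fy=4,interpolation=cv2.INTER_CUBIC)
cv2.imwrite('pics/s.png',np.hstack([f(a[190:300,220:320]),f(b[160:270,240:340])])[:,:,::-1])"
```

```text
clock: 9.1
tool_pos: [0.4971, 0.0379, 0.2974]
orientation: [180.0, 0.1, -15.1]
force: [0.6, -0.4, -0.2]
opening: 0.0442
gripper_force: 0.0
clock: 9.48
tool_pos: [0.4974, 0.0381, 0.2979]
orientation: [180.0, 0.0, -5.6]
force: [0.8, -1.4, -0.8]
opening: 0.0439
gripper_force: 0.0
t 9.47 pos [0.4974 0.0381 0.2979] [ 1.7999e+02  3.0000e-02 -5.6100e+00] delta [ 0.0015 -0.0003  0.1649] turn -0.21
[ 27.    2.1 -16.7  -0.  -71.3  57.4]
```

View pics/s.png

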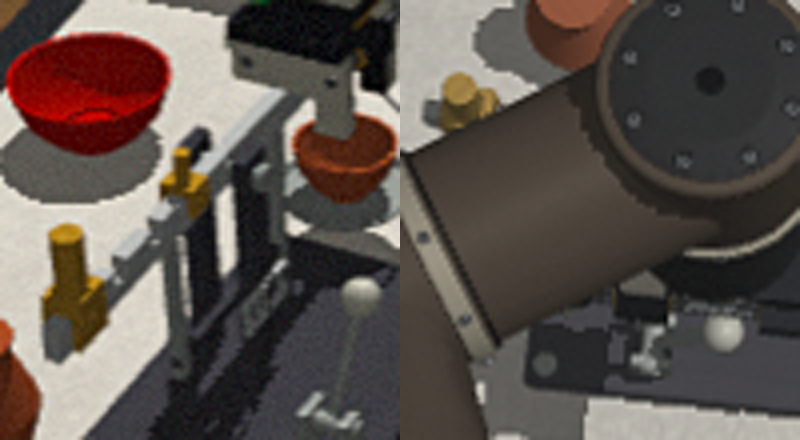

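The side crop shows the large rider upright in the end notch, knob top at (68,232), and the small rider untouched at (183,185). In the top crop the lever ball is at (724,333), just below the gripper. I'll triangulate the seat and then descend around the ball.

```bash
python3 -c "
from h import *
a=load('side4.npz');b=load('top4.npz')
print(tri(a,(236.6,247.6),b,(254.4,180.9)), 'expect .6251 .2033 .258')
print(tri(a,(220+360.5/4-.5,190+297.5/4-.5),b,(240+(724-400+.5)/4-.5,160+333.5/4-.5)))
"; python3 drive.py '0.015,0,0.5,-0.2,0.044;0.015,0,1,-0.2,0.044;0.015,0,1.2,-0.2,0.044;0.015,0,1.4,-0.2,0.044;0.015,0,1.55,-0.2,0.044;0.015,0,1.65,-0.2,0.044;0.015,0,1.65,-0.2,0.044'
```

```text
(array([0.62673885, 0.20171455, 0.25969286]), np.float64(0.005328791421354837)) expect .6251 .2033 .258
(array([0.49898564, 0.03931906, 0.1206608 ]), np.float64(0.0003427968490227577))
clock: 10.45
tool_pos: [0.4989, 0.0379, 0.1329]
orientation: [180.0, 0.0, -5.2]
force: [0.1, 0.2, 1.0]
opening: 0.0443
gripper_force: 0.0
```

The rider is seated and the beam took its weight when released. Next is swinging the lever over.

```bash
python3 drive.py '0,-0.1,0,0,0.044;0,-0.2,0,0,0.044;0,-0.3,0,0,0.044;0,-0.4,0,0,0.044;0,-0.5,0,0,0.044;0,-0.6,0,0,0.044;0,-0.7,0,0,0.044;0,-0.8,0,0,0.044'; python3 drive.py '0,-0.1,0,0,0.044;0,-0.2,0,0,0.044;0,-0.27,0,0,0.044;0,-0.31,0,0,0.044;0,-0.31,0,0,0.044;0,-0.31,0,0,0.044'
```

```text
clock: 11.45
tool_pos: [0.5064, 0.1185, 0.1331]
orientation: [-180.0, 0.0, -5.2]
force: [1.3, -1.4, -0.9]
opening: 0.0438
gripper_force: 0.9
clock: 12.2
tool_pos: [0.5088, 0.1476, 0.133]
orientation: [179.9, 0.0, -5.2]
force: [0.7, -5.8, -1.5]
opening: 0.044
gripper_force: 2.9
```

The force rose to 5.8 N, so the lever is at its stop. I'll back off slightly and wait.

```bash
W='x'; python3 drive.py '0,0.06,0,0,0.044;0,0.06,0,0,0.044;0,0.06,0,0,0.044;0,0.06,0,0,0.044;0,0.06,0,0,0.044;0,0.06,0,0,0.044;0,0.06,0,0,0.044;0,0.06,0,0,0.044'; python3 drive.py '0,0,0,0,0.044;0,0,0,0,0.044;0,0,0,0,0.044;0,0,0,0,0.044;0,0,0,0,0.044;0,0,0,0,0.044;0,0,0,0,0.044;0,0,0,0,0.044';  python3 drive.py '0,0,0,0,0.044;0,0,0,0,0.044;0,0,0,0,0.044;0,0,0,0,0.044;0,0,0,0,0.044;0,0,0,0,0.044;0,0,0,0,0.044;0,0,0,0,0.044'; python3 -c "
from h import *
from plant import ctrl, optics, job
a=optics.snapshot('side')['frame'];b=optics.snapshot('top')['frame']
f=lambda x:cv2.resize(x,None,fx=4,fy=4,interpolation=cv2.INTER_CUBIC)
cv2.imwrite('pics/f.png',np.hstack([f(a[190:300,220:320]),f(b[160:270,240:340])])[:,:,::-1])"
```

```text
clock: 13.2
tool_pos: [0.5086, 0.1426, 0.1333]
orientation: [-180.0, -0.0, -5.2]
force: [-0.7, -0.8, 0.1]
opening: 0.0439
gripper_force: 0.0
clock: 14.2
tool_pos: [0.5086, 0.1425, 0.1333]
orientation: [-180.0, -0.0, -5.2]
force: [0.2, -0.0, 0.0]
opening: 0.0439
gripper_force: 0.0
clock: 15.2
tool_pos: [0.5086, 0.1426, 0.1333]
orientation: [180.0, 0.0, -5.2]
force: [-0.7, 0.6, -0.6]
opening: 0.0442
gripper_force: 0.0
```

View pics/f.png

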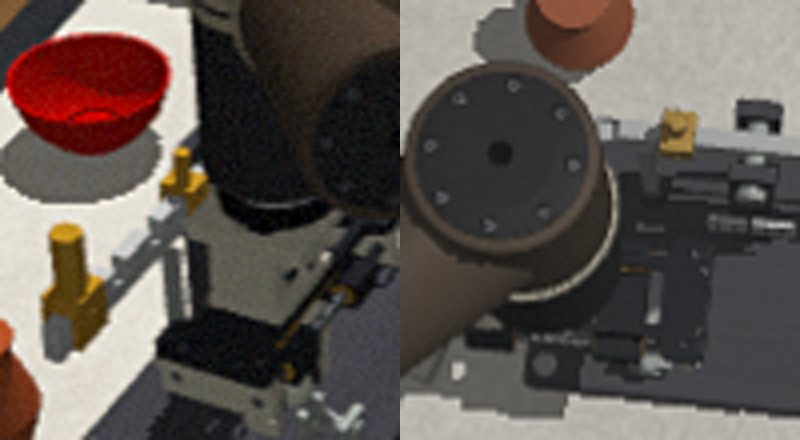

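The side crop shows the large rider unmoved with its knob top at (68,230), so the beam rests level. After a bit more dwell, I'll swing the lever back.

To row units: 0.04 m is 0.4, 0.03 m is 0.3.

```bash
python3 drive.py '0,0,0,0,0.044;0,0,0,0,0.044;0,0,0,0,0.044;0,0,0,0,0.044;0,0.1,0,0,0.044;0,0.2,0,0,0.044;0,0.3,0,0,0.044;0,0.4,0,0,0.044'; python3 drive.py '0,0.1,0,0,0.044;0,0.2,0,0,0.044;0,0.3,0,0,0.044;0,0.4,0,0,0.044;0,0.5,0,0,0.044;0,0.6,0,0,0.044;0,0.68,0,0,0.044;0,0.74,0,0,0.044';  python3 drive.py '0,0,0,0,0.044;0,0,0,0,0.044;0,0,0,0,0.044'
```

```text
clock: 16.3
tool_pos: [0.506, 0.1029, 0.1342]
orientation: [-179.9, -0.1, -5.2]
force: [0.3, 2.5, 2.2]
opening: 0.0441
gripper_force: 1.8
clock: 17.3
tool_pos: [0.4983, 0.0289, 0.1332]
orientation: [-180.0, -0.0, -5.2]
force: [-1.5, 18.8, -3.6]
opening: 0.0436
gripper_force: 9.6
clock: 17.68
tool_pos: [0.4983, 0.0294, 0.1332]
orientation: [-180.0, -0.0, -5.2]
force: [-0.1, 4.6, -1.9]
opening: 0.044
gripper_force: 2.6
```

At the stop again. I'll back off to centre on the ball, lift clear, and check.

To row units: -0.2 m is -2, -0.14 m is -1.4.

```bash
python3 drive.py '0,-0.08,0,0,0.06;0,-0.08,0,0,0.06;0,-0.08,-0.3,0,0.06;0,-0.08,-0.8,0,0.06;0,-0.08,-1.4,0,0.06;0,-0.08,-2,0,0.06;0,-0.08,-2,0,0.06;0,-0.08,-2,0,0.06'; python3 drive.py '0,0,0,0,0.06;0,0,0,0,0.06;0,0,0,0,0.06;0,0,0,0,0.06;0,0,0,0,0.06;0,0,0,0,0.06;0,0,0,0,0.06;0,0,0,0,0.06'; python3 -c "
from h import *
from plant import ctrl, optics, job
a=optics.snapshot('side')['frame'];b=optics.snapshot('top')['frame']
f=lambda x:cv2.resize(x,None,fx=4,fy=4,interpolation=cv2.INTER_CUBIC)
cv2.imwrite('pics/e.png',np.hstack([f(a[190:300,220:320]),f(b[160:270,240:340])])[:,:,::-1])"
```

```text
clock: 18.68
tool_pos: [0.4986, 0.0368, 0.3331]
orientation: [-180.0, 0.0, -5.2]
force: [1.0, -0.6, -1.0]
opening: 0.06
gripper_force: 0.0
clock: 19.68
tool_pos: [0.499, 0.037, 0.3333]
orientation: [-180.0, -0.0, -5.2]
force: [0.2, 0.0, 0.5]
opening: 0.0598
gripper_force: 0.0
```

View pics/e.png

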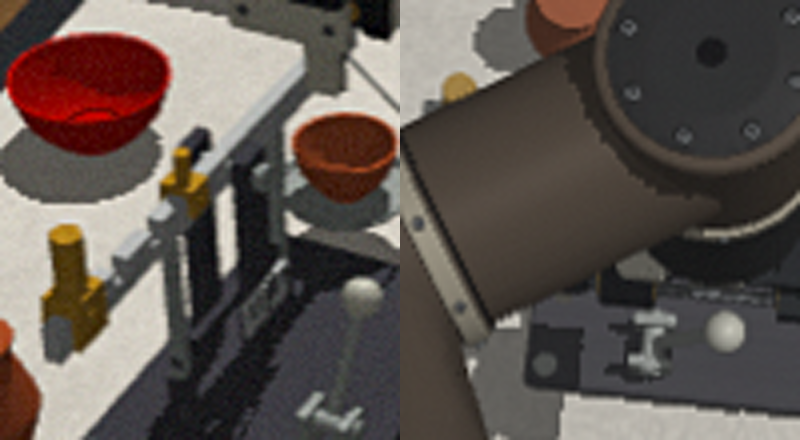

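The lever ball is back at its start, at crop (362,297) in the side view and (725,332) in the top. The riders sit still, the bowl is on the pan and the gripper is clear.

```bash
python3 -c "
from plant import ctrl, optics, job
print(job.close_job())"
```

```text
the job is handed in; nothing more can be done
None
```

The job is handed in: the large rider is in the end notch, the beam was freed, settled level and arrested again, and the last pictures show both riders, the bowl and the lever in place (no verdict was returned).

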